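Load the two-roll tape stand

ROBOT

A 7-joint arm with a two-finger parallel gripper is mounted at the origin on a cart in front of the work surface, level with it; the furniture and walls round the work are solid. World frame = base frame: x ahead of the robot, y to its left, z up, the work surface at z = 0. Lengths are in m, angles in rad, forces in N, time in s.
With the tool pointing down it reaches from about 0.4 to 0.85 m from the base axis. Payload 10.4 kg.
Tool frame: the origin (TCP) lies between the finger pads; the fingertips stand 22 mm ahead of it and the grasp point (between the pads) lies 3 mm ahead of it (r.nose_length is the distance from the TCP to the fingertips, in m); z points along the fingers, y is the line along which they close (so a half turn about z gives the same grasp; the last joint's range is limited). The gripper opens to 87 mm and grips with 3 to 60 N. Pads are 19 mm wide; open, the fingers measure 117 mm over their backs; the gripper's body (75 mm by 190 mm) begins 51 mm behind the grasp point.
Start: joints at [-1.262, 0.332, -0.065, 1.46, 0.022, 1.35, -0.088], TCP at [0.204, 0.591, 0.245] pointing down, gripper open.
Joint ranges: [-2.6, 2.6], [-0.5, 2.12], [-1.47, 1.34], [0.16, 2.42], [-1.27, 4.41], [0.06, 2.06], [-2.6, 2.6]. Speed limits (rad/s): [2.22, 2.22, 2.79, 2.79, 3.14, 3.14, 3.14].

INTERFACE

Orientations are given as a unit quaternion [x, y, z, w].
In Python, from bench import readout, cams, r gives the robot as it stands. The module is installed in compiled form; this text tells all that it offers.
- The arm moves only by the tool step_arm, never from a script. Its argument "deltas" is a list that holds one entry, the list of rows, each a list of 7 numbers: the turn, a rotation vector about the tool's x, y, z in rad, then the shift along the tool's x, y, z in m, then the opening in per cent of the stroke, from 0 (shut) to 100 (fully open). A call has 1 to 20 rows; each row is the pose to reach, as a shift and turn from the pose commanded when the call began, along the tool's axes at that moment; what a row does not reach only later rows make up. A row lasts 1/8 s, in which the tool goes at most 62.5 mm and 10.7 degrees, less where a joint would pass 70% of its speed; a pose out of reach is approached as far as the arm can. A call with a gripper value outside its range is refused whole. The fingers move at their own pace and stop on an object; "squeeze" is the grip in N (left out, the last holds). Time passes only in rows, so rows that repeat a pose let the fingers close. It gives the time, the measured TCP pose, the force, the opening and the grip force at its end, in the units of the state.
- readout.read_state(): the state, without advancing time (a new reading comes with each control period).
- cams.camera(name): name is "scene" or "side" or "wrist"; returns a dict with "img" (420x560x3 uint8, red, green, blue), "fx", "fy", "cx", "cy" (pixels), "origin" and "rotation" of the camera in the world; the wrist camera has in their place "T_tool_cam" (4x4, takes a point from camera to tool coordinates, whose origin is the TCP and whose axes are the flange's). Camera axes: x right, y up, looking along -z (the intrinsics and any distortion apply to the point x, -y, -z); pixel columns grow to the right and rows downward; lengths in m; the calibration is good to about 2 mm. A picture is of the moment at which its call begins: read the wrist's pose just before it. There is no depth.
- r.close_job(): hands the job in; it is judged then, once.
The state is a dict: "time": time; "joint_positions": joint angles; "joint_vel": joint speeds; "joint_torque": joint torques, N m; "ee_pos": TCP position; "eef_rot": TCP orientation; "ft_force": force on the tool from outside, world axes, zero at the start; "torque": the same for the moment, N m; "width": finger opening in m; "grip_force": force on a finger pad.
Only numpy, scipy, OpenCV 4.12 (cv2) and the standard library are available. Lean on these libraries where they do the work, as an engineer would, in place of code of your own. Each camera call takes 0.05 s, during which the arm holds its last target. There are 200 camera calls.

TASK

Load the sprung tape stand: pull its tailstock back by the knob until the catch holds it, then hang both rolls of tape from the cradle on the spindle, the wide one first, against the headstock, and the narrow one outside it. Then press the catch tab and let the spring close the tailstock, so that it pushes the rolls home and clamps them. Leave the other things on the table alone.

Things in the scene. Friction and masses are not known exactly. Their poses are not given: they have to be found in the camera images.
- stand: Tape stand, fixed, maybe turned a little: grey bed plate 150 x 346 mm, 14 mm high. Origin on the table under the middle of its length, below the spindle axis; own y runs along the spindle from headstock (robot's right) to free end, x away from the robot. Headstock 92 mm wide, top 112 mm above the table. A tear bar (top 53 mm) lies 80 mm in front of the axis, the catch at the front of the +y end.
- spindle_root (a point): Where the spindle axis leaves the headstock's stop face (which looks to +y), 88 mm above the table; axes as the stand. The spindle, a level steel bar of 42 mm diameter, runs 118 mm along +y from here. Home: centre of the wide roll 25 mm along +y from here, of the narrow roll 69 mm. A hanging roll's centre is 12 to 17 mm below the axis.
- spindle_tip (a point): Free end of the spindle, on its axis; the last 12 mm before it taper to 26 mm diameter. When let go, a roll may lie anywhere along the spindle with its centre over the 42 mm part: the closing tailstock pushes both rolls home, so a finger's gap may be left between them.
- tailstock_knob (a point): Middle of the height of the black round knob on top of the tailstock: 26 mm diameter, 26 mm high (top 167 mm above the table), on a 12 mm stem; moves with the tailstock. Right below it is the aluminium tailstock plate (86 mm wide, 10 mm thick, top 124 mm, bored to pass over the spindle), whose pressing face lies 6 mm from the knob's axis on the headstock side.
- tailstock (a joint): Travel of the tailstock along the stand's +y, m: 0 shut with no rolls, 0.140 end of its way. A spring pulls it shut with 4 to 7 N, a damper slows it (25 N per m/s). Pulled beyond about 0.134 the catch drops behind its pin and, let go, holds it at about 0.133, the pressing face then 84 mm beyond the spindle's tip. Clamping both rolls it stands at 0.019.
- catch_tab (a point): Middle of the upper face of the ribbed black thumb tab of the catch, 34 x 30 mm, 67 mm above the table, free from above; axes as the stand when not pressed. Pressing it straight down by 6 to 11 mm (about 3 to 6 N) lifts the catch's tooth from the pin and lets the tailstock go.
- catch (a joint): Angle of the catch, rad: 0 at rest (spring returns it), 0.32 tab fully pressed (about 12 mm down). It lets go of the tailstock above about 0.13, with the tab about 5 mm down.
- wide_roll_centre (a point): Centre of the wide roll of paper tape: 90 mm diameter, 50 mm wide, hole 72 mm, wall 7 to 9 mm. Own z along the roll's axis. Starts on edge in the cradle, centre 58 mm above the table. Grip it from above across its width, by its two flat sides; carried with its centre at the height of the spindle axis, fingertips 14 mm below its top pass clear of spindle and headstock.
- wide_roll: The wide roll itself, 0.08 to 0.17 kg; origin in the middle of one flat side, z along the roll's axis.
- narrow_roll_centre (a point): The same for the narrow roll: 90 mm diameter, 38 mm wide, hole of 72 mm diameter.
- narrow_roll: The narrow roll itself, 0.08 to 0.17 kg; origin in the middle of one flat side, z along the roll's axis.
- cradle: Low wooden cradle, fixed: board 104 x 226 mm with two round rails along its own y and end boards 34 mm high. Origin under its centre. The rolls stand in it on edge, axes along its y, either roll at either end, at least 45 mm of room between them; their tops stand 69 mm higher than the end boards.
- glue_bottle: Bystander: small white glue bottle with a long nozzle, 46 mm diameter, 144 mm tall, standing; origin under it.
- marker: Bystander: black marker pen, 136 mm, lying at the front right of the table.
- tweezers: Bystander: steel tweezers, 115 mm, lying in front of the cradle.
- blade_case: Bystander: small flat plastic blade case, 92 x 30 x 17 mm, lying behind the cradle.
There are look-alikes about, which are no part of the job. Leave any orange look-alike of the wide_roll alone. What is shaped like the narrow_roll but red is not meant.

How it is judged:
By the outcome, as a careful person would: the job done as asked, in the order asked, and still so for the second after the job is handed in, with the robot touching nothing.
It also fails if it takes over 70 s, if anything falls off the work surface, if the arm or the gripper's body presses on something with over 40 N, if the wrist force passes 120 N, or if a joint passes its speed limit or range.

## Working session

There is one attempt and no reset: what is moved stays moved. The work goes in short steps, Python scripts to look and compute and a tool call to move; the robot and the scene stay as the last step left them, time stands still between calls to the robot, and variables do not carry over. Pictures are saved under pics/ and viewed, at most 10 in all, crops included, and the job is handed in when it is done.

Besides the shell and the picture viewer there is one more tool, called as name([rows], argument=value, ...), one row to a line, values as JSON. step_arm: Moves the arm, as the interface text tells. Its arguments: {"type":"object","properties":{"deltas":{"type":"array"},"squeeze":{"type":"number"}},"required":["deltas"]}

```bash
mkdir -p pics
cat > h.py <<'E'
import numpy as np, cv2
from scipy.spatial.transform import Rotation as R
from bench import readout, cams, r
def shot(n,f):
    s=readout.read_state(); c=cams.camera(n)
    if 'T_tool_cam' in c:
        T=np.eye(4);T[:3,:3]=R.from_quat(s['eef_rot']).as_matrix();T[:3,3]=s['ee_pos']
        W=T@np.array(c['T_tool_cam']);c['origin']=W[:3,3];c['rotation']=W[:3,:3]
    cv2.imwrite(f'pics/{f}.png',cv2.cvtColor(c['img'],cv2.COLOR_RGB2BGR))
    np.savez(f'pics/{f}.npz',**c)
    return c
def load(f): return dict(np.load(f'pics/{f}.npz',allow_pickle=True))
def px(c,u,v,z):
    """pixel -> world point at height z"""
    d=np.array(c['rotation'])@np.array([(u-c['cx'])/c['fx'],-(v-c['cy'])/c['fy'],-1]);o=np.array(c['origin'])
    return o+d*(z-o[2])/d[2]
def proj(c,p):
    q=np.array(c['rotation']).T@(np.array(p)-np.array(c['origin']))
    return np.array([c['cx']+c['fx']*q[0]/-q[2], c['cy']-c['fy']*q[1]/-q[2]])
def go(p,q=None):
    """print delta in tool axes to world pos p"""
    s=readout.read_state();M=R.from_quat(s['eef_rot'])
    print('shift',(M.inv().apply(np.array(p)-s['ee_pos'])).round(4))
E
python3 - <<'E'
from h import *
s=readout.read_state()
for k,v in s.items(): print(k,np.round(v,4))
print(R.from_quat(s['eef_rot']).as_matrix().round(3), r.nose_length)
a=shot('scene','scene0');b=shot('side','side0')
for c in (a,b): print({k:np.round(v,3).tolist() for k,v in c.items() if k!='img'})
cv2.imwrite('pics/both0.png',cv2.cvtColor(np.vstack([a['img'],b['img']])[:, :],cv2.COLOR_RGB2BGR))
E
```

```text
time 0.0
joint_positions [-1.2616  0.3329 -0.0647  1.4609  0.0216  1.3499 -0.0885]
joint_vel [ 0.003   0.0011 -0.     -0.002   0.0006 -0.0018  0.0003]
joint_torque [ 1.30000e-03 -6.23263e+01  2.55000e-02 -3.89881e+01 -6.11000e-02
  4.00000e-02  1.00000e-04]
ee_pos [0.2035 0.5906 0.2438]
eef_rot [ 1.651e-01  9.863e-01 -7.000e-04 -1.000e-04]
ft_force [-0.7891  0.3114  0.2597]
torque [-0.0451  0.0428  0.0157]
grip_force 0.0
width 0.0872
[[-0.945  0.326 -0.   ]
 [ 0.326  0.945 -0.001]
 [-0.    -0.001 -1.   ]] 0.022
{'fx': 511.058, 'fy': 511.058, 'cx': 281.319, 'cy': 214.645, 'origin': [-0.262, -0.793, 1.11], 'rotation': [0.391, -0.151, -0.326, 0.847]}
{'fx': 468.846, 'fy': 468.846, 'cx': 278.484, 'cy': 215.043, 'origin': [0.645, 0.957, 1.08], 'rotation': [0.034, 0.362, 0.929, 0.068]}
```

View pics/scene0.png

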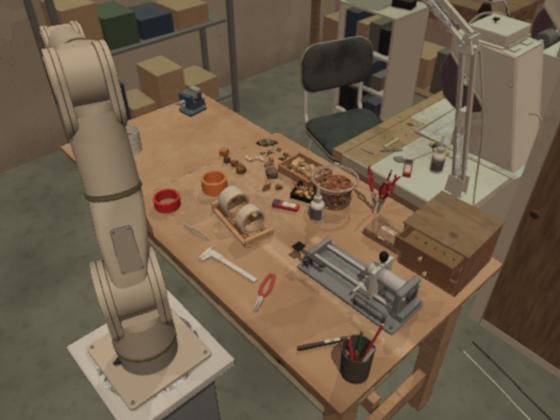

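View pics/side0.png

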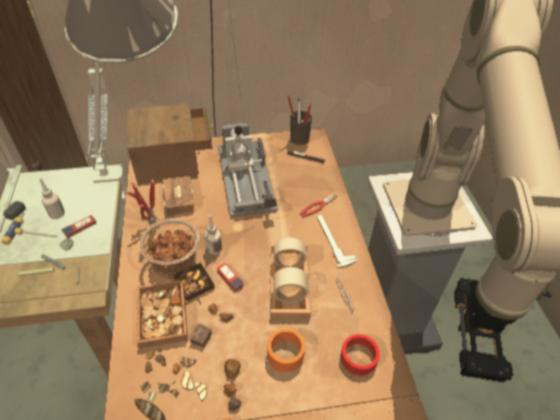

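The scene view shows the stand at about (360,280), with knob (384,257) and black tab (298,247), and the cradle with two tan rolls at (234,200) and (250,217). The orange roll (214,183) and red roll (167,200) are the look-alikes, lying on the table outside the cradle. The two tan rolls in the cradle fit the description. I'll confirm in enlarged crops.

Run:
```python
s=open('h.py').read()
s=s.replace("    cv2.imwrite(f'pics/{f}.png'","    c['rotation']=np.array(c['rotation'])\n    if c['rotation'].size==4: c['rotation']=R.from_quat(c['rotation']).as_matrix()\n    cv2.imwrite(f'pics/{f}.png'")
open('h.py','w').write(s)
from h import *
a=shot('scene','scene0');b=shot('side','side0')
def crop(c,x,y,w,h,k): return cv2.resize(c['img'][y:y+h,x:x+w],None,fx=k,fy=k,interpolation=cv2.INTER_CUBIC)
A=crop(a,280,230,160,100,2.5); 
A=np.vstack([crop(a,285,230,150,100,2.66)[:266,:399],crop(a,195,170,150,125,2.66)[:332,:399]])
B=crop(b,200,110,160,240,2.5)[:598,:400]
C=np.hstack([A[:598],B]);print(C.shape)
cv2.imwrite('pics/crop0.png',cv2.cvtColor(C,cv2.COLOR_RGB2BGR))
```

```text
(598, 799, 3)
```

View pics/crop0.png

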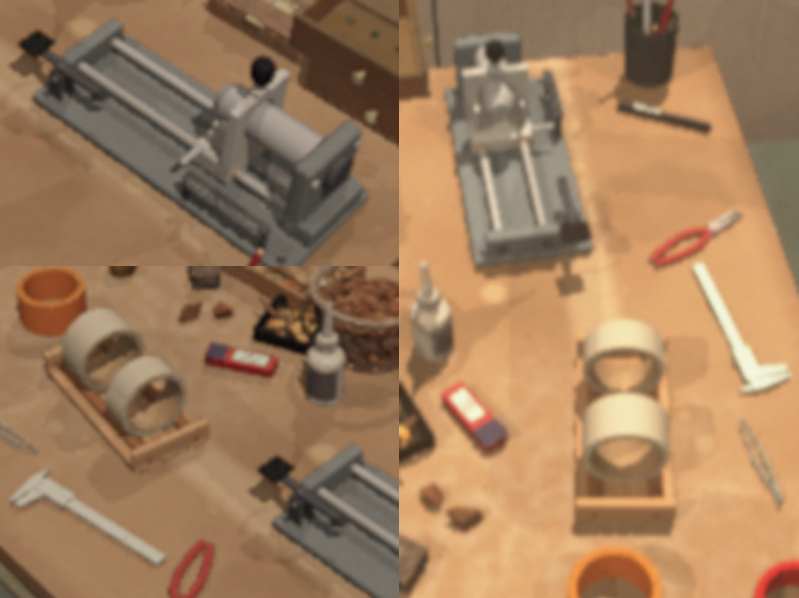

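The crops show two tan rolls in the cradle, nearer one at scene (250,217) and the other at (234,200). These are the ones meant, since the orange and red rings lie outside the cradle. Next I'll triangulate the main points.

Run:
```python
from h import *
a=load('scene0');b=load('side0')
S=lambda X,Y:(285+X/2.66,230+Y/2.66); S2=lambda X,Y:(195+X/2.66,170+(Y-266)/2.66); D=lambda X,Y:(200+(X-399)/2.5,110+Y/2.5)
def P(n,c,uv,z): print(n,px(c,*uv,z).round(4))
P('knob scene',a,S(263,71),.154);P('knob side',b,D(494,50),.154)
k=px(a,*S(263,71),.154)
P('tab scene',a,S(36,43),.067);t=px(a,*S(36,43),.067)
print('tab in side crop',(proj(b,t)-[200,110])*2.5+[399,0])
P('tabside1',b,D(572,230),.067);P('tabside2',b,D(570,283),.067)
# bed corners scene (top z .014)
for n,xy in dict(frontplus=(33,97),backplus=(110,22),back_minus=(368,192)).items(): P('bed '+n,a,S(*xy),.014)
for n,xy in dict(frontplus=(592,250),backplus=(475,262)).items(): P('bed side '+n,b,D(*xy),.014)
for n,xy in dict(a=(575,505),b=(672,503)).items(): P('cradle side top',b,D(*xy),.034)
for n,xy in dict(l=(48,357),bot=(133,460),r=(208,423)).items(): P('cradle scene',a,S2(*xy),.034 if n!='x' else 0)
for n,xy in dict(farTop=(623,322),farTopNear=(623,355),nearTop=(626,396),nearTopNear=(626,430)).items(): P('roll '+n,b,D(*xy),.103)
P('glue',b,D(432,345),.02);P('glue',a,S2(325,395),.02)
```

```text
knob scene [ 0.5768 -0.2683  0.154 ]
knob side [ 0.5755 -0.2672  0.154 ]
tab scene [ 0.5013 -0.0248  0.067 ]
tab in side crop [577.45907012 225.30831762]
tabside1 [ 0.5089 -0.0179  0.067 ]
tabside2 [0.5229 0.0663 0.067 ]
bed frontplus [ 0.4781 -0.0461  0.014 ]
bed backplus [ 0.6293 -0.0185  0.014 ]
bed back_minus [ 0.6421 -0.3769  0.014 ]
bed side frontplus [ 0.4818 -0.031   0.014 ]
bed side backplus [ 0.6279 -0.0307  0.014 ]
cradle side top [0.5552 0.3374 0.034 ]
cradle side top [0.4568 0.3491 0.034 ]
cradle scene [0.4528 0.3355 0.034 ]
cradle scene [0.4141 0.1192 0.034 ]
cradle scene [0.5197 0.109  0.034 ]
roll farTop [0.4782 0.1618 0.103 ]
roll farTopNear [0.4857 0.2064 0.103 ]
roll nearTop [0.4915 0.2593 0.103 ]
roll nearTopNear [0.4986 0.3006 0.103 ]
glue [0.6876 0.0976 0.02  ]
glue [0.6702 0.063  0.02  ]
```

step_arm([
  [[0,0,-0.19,-0.38,-0.25,-0.12,100],[0,0,-0.19,-0.38,-0.25,-0.12,100],[0,0,-0.19,-0.38,-0.25,-0.12,100],[0,0,-0.19,-0.38,-0.25,-0.12,100],[0,0,-0.19,-0.38,-0.25,-0.12,100],[0,0,-0.19,-0.38,-0.25,-0.12,100],[0,0,-0.19,-0.38,-0.25,-0.12,100],[0,0,-0.19,-0.38,-0.25,-0.12,100],[0,0,-0.19,-0.38,-0.25,-0.12,100],[0,0,-0.19,-0.38,-0.25,-0.12,100]],
])

```text
time: 1.45
ee_pos: [0.4808, 0.2316, 0.3641]
eef_rot: [0.07, 0.998, 0.0, -0.0]
ft_force: [0.8, 1.1, 0.3]
width: 0.0868
grip_force: 0.0
```

Run:
```python
from h import *
s=readout.read_state();print(s['time'],s['ee_pos'],R.from_quat(s['eef_rot']).as_matrix().round(3).tolist(),s['joint_positions'].round(2) if hasattr(s['joint_positions'],'round') else s['joint_positions'])
c=shot('wrist','w1');print(np.round(c['T_tool_cam'],3),c['fx'],c['cx'],c['cy'],c['origin'])
```

```text
1.45 [0.48078757 0.23159335 0.36413553] [[-0.99, 0.14, -0.001], [0.14, 0.99, 0.0], [0.001, 0.0, -1.0]] [-0.75  0.09  0.23  1.51 -0.02  1.55  0.91]
[[-0.001  0.955  0.298  0.083]
 [ 1.     0.001 -0.     0.001]
 [-0.     0.298 -0.955 -0.14 ]
 [ 0.     0.     0.     1.   ]] 358.1420068190527 273.5883043094335 211.25203175804216 [0.39869467 0.24416702 0.50428156]
```

View pics/w1.png

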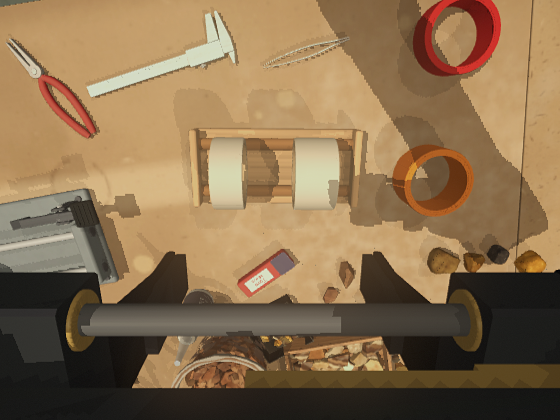

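Run:
```python
from h import *
c=load('w1')
for n,u,v,z in [('cr tl',191,129,.034),('cr bl',196,207,.034),('cr tr',364,129,.034),('cr br',355,207,.034),
 ('narrow L',209,170,.103),('narrow R',245,170,.103),('wide L',293,170,.103),('wide R',338,170,.103)]: print(n,px(c,u,v,z).round(4))
# predicted silhouette for x range
for y,xo in [(.19,.48),(.28,.49)]:
    for x in (-.045,0,.045): print(y,x,proj(c,[xo+x,y,.058 if x else .103]).round(1))
# left stand: bed corner
print('bed corner',px(c,118,280,.014).round(4),px(c,92,190,.014).round(4))
g=cv2.cvtColor(c['img'],cv2.COLOR_RGB2GRAY).astype(int)
for v in (150,165,180,195): print(v,g[v,200:256:1].tolist()); print(g[v,284:348].tolist())
```

```text
cr tl [0.419  0.1344 0.034 ]
cr bl [0.5223 0.1193 0.034 ]
cr tr [0.4504 0.3542 0.034 ]
cr br [0.5532 0.335  0.034 ]
narrow L [0.4634 0.1612 0.103 ]
narrow R [0.4692 0.2016 0.103 ]
wide L [0.4769 0.2554 0.103 ]
wide R [0.4841 0.3059 0.103 ]
0.19 -0.045 [233.9 137.2]
0.19 0 [236.6 180.7]
0.19 0.045 [245.9 206.8]
0.28 -0.045 [307.8 134.8]
0.28 0 [315.9 178.3]
0.28 0.045 [315.6 204.7]
bed corner [ 0.6247 -0.0274  0.014 ] [ 0.4824 -0.0257  0.014 ]
150 [92, 96, 95, 96, 96, 95, 94, 147, 147, 172, 190, 189, 188, 189, 188, 189, 189, 189, 189, 189, 189, 189, 189, 189, 188, 188, 188, 189, 189, 189, 189, 189, 189, 188, 188, 188, 188, 188, 188, 189, 190, 188, 123, 111, 113, 110, 105, 108, 108, 108, 108, 107, 108, 108, 107, 108]
[118, 118, 118, 118, 118, 119, 127, 128, 135, 122, 117, 165, 191, 189, 189, 189, 189, 189, 188, 189, 189, 188, 189, 189, 188, 188, 189, 189, 189, 189, 189, 188, 189, 189, 188, 188, 188, 188, 188, 188, 188, 188, 188, 188, 188, 188, 188, 188, 188, 188, 188, 188, 189, 188, 143, 101, 98, 100, 93, 93, 93, 92, 93, 93]
165 [91, 105, 109, 109, 109, 110, 108, 102, 188, 207, 207, 20
[... 1034 characters left out ...]
1, 212, 213, 206, 157, 151, 152, 152, 152, 151, 152, 151, 149, 212, 159, 118, 117, 108, 103, 103, 103, 103, 103]
195 [100, 96, 93, 95, 99, 116, 116, 116, 113, 107, 201, 204, 203, 202, 202, 202, 203, 202, 203, 203, 203, 202, 202, 203, 202, 202, 202, 202, 202, 202, 202, 202, 202, 202, 202, 202, 202, 202, 202, 202, 205, 203, 156, 107, 106, 109, 107, 101, 101, 100, 101, 101, 97, 96, 97, 97]
[125, 125, 125, 125, 126, 125, 126, 125, 124, 129, 116, 202, 205, 204, 204, 204, 204, 204, 204, 204, 204, 204, 204, 204, 204, 204, 204, 204, 204, 204, 204, 204, 204, 204, 204, 204, 204, 204, 204, 204, 204, 204, 204, 205, 209, 156, 150, 151, 151, 151, 151, 151, 152, 141, 98, 96, 97, 97, 97, 96, 94, 94, 83, 81]
```

The picture shows the cradle from above: left roll at u 208–241 (37 mm, narrow) and right roll at u 296–339 (about 49 mm, wide). Next I look at the stand from above.

step_arm([
  [[0,0,-0.18,-0.157,-0.432,0.02,100],[0,0,-0.18,-0.157,-0.432,0.02,100],[0,0,-0.18,-0.157,-0.432,0.02,100],[0,0,-0.18,-0.157,-0.432,0.02,100],[0,0,-0.18,-0.157,-0.432,0.02,100],[0,0,-0.18,-0.157,-0.432,0.02,100],[0,0,-0.18,-0.157,-0.432,0.02,100],[0,0,-0.18,-0.157,-0.432,0.02,100],[0,0,-0.18,-0.157,-0.432,0.02,100],[0,0,-0.18,-0.157,-0.432,0.02,100]],
])

```text
time: 2.75
ee_pos: [0.5762, -0.217, 0.3442]
eef_rot: [-0.02, 1.0, 0.001, -0.0]
ft_force: [0.8, 0.0, 0.3]
width: 0.0871
grip_force: 0.0
```

Run:
```python
from h import *
s=readout.read_state();print(s['time'],s['ee_pos'],R.from_quat(s['eef_rot']).as_matrix().round(3).tolist(),np.round(s['joint_positions'],2))
c=shot('wrist','w2')
print('knob pred',proj(c,[.576,-.268,.167]))
```

```text
2.75 [ 0.57624734 -0.21703069  0.34416735] [[-0.999, -0.041, -0.0], [-0.041, 0.999, 0.001], [0.0, 0.001, -1.0]] [-0.18  0.31  0.61  1.35 -0.18  1.54  2.03]
knob pred [216.32713827 192.30602386]
```

View pics/w2.png

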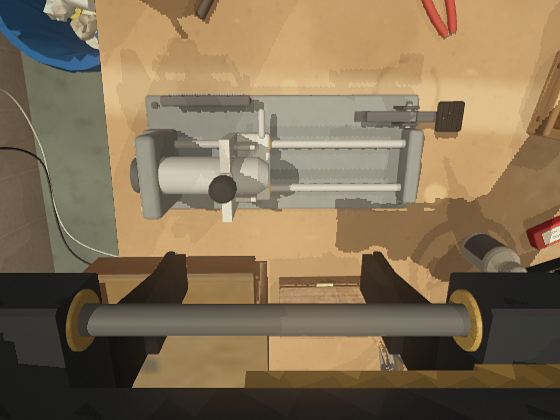

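Run:
```python
from h import *
c=load('w2')
P=lambda n,u,v,z: print(n,px(c,u,v,z).round(4))
hsv=cv2.cvtColor(c['img'],cv2.COLOR_RGB2GRAY)
sub=hsv[165:215,200:245]; ys,xs=np.where(sub<75); print('knob blob',xs.min()+200,xs.max()+200,ys.min()+165,ys.max()+165,np.median(xs)+200,np.median(ys)+165)
P('knob',222,188.5,.158)
sub=hsv[95:140,425:475]; ys,xs=np.where(sub<60); print('tab',xs.min()+425,xs.max()+425,ys.min()+95,ys.max()+95)
P('tab',450,116,.067)
P('bed tl',147,96,.014);P('bed tr',418,94,.014);P('br',413,206,.014)
P('tip',271,180,.088);P('spin front',200,158,.088);P('spin back',200,195,.088)
P('hs front',141,130,.112);P('hs front R',161,130,.112);P('hs back R',160,217,.112)
P('rail1',270,143,.06);P('rail1',405,143,.06);P('rail2',270,187,.06);P('rail2',400,187,.06)
```

```text
knob blob 209 236 176 202 224.0 190.0
knob [ 0.5745 -0.264   0.158 ]
tab 435 464 102 130
tab [ 0.503  -0.0193  0.067 ]
bed tl [ 0.4951 -0.377   0.014 ]
bed tr [ 0.4794 -0.0388  0.014 ]
br [ 0.6246 -0.0224  0.014 ]
tip [ 0.5798 -0.2184  0.088 ]
spin front [ 0.5581 -0.2978  0.088 ]
spin back [ 0.6005 -0.2988  0.088 ]
hs front [ 0.528  -0.3524  0.112 ]
hs front R [ 0.5272 -0.3321  0.112 ]
hs back R [ 0.6206 -0.3382  0.112 ]
rail1 [ 0.5418 -0.2211  0.06  ]
rail1 [ 0.5356 -0.063   0.06  ]
rail2 [ 0.5947 -0.2192  0.06  ]
rail2 [ 0.5885 -0.0612  0.06  ]
```

The picture shows the knob at (222,189), spindle tip at (271,180), tab at (450,116), headstock face at u≈161. They all match the sizes given, with stand yaw about 0.042, and the tool is already parallel. Next I'll grasp the knob.

step_arm([
  [[0,0,0,0.002,-0.048,0.05,100],[0,0,0,0.002,-0.048,0.11,100],[0,0,0,0.002,-0.048,0.165,100],[0,0,0,0.002,-0.048,0.189,100],[0,0,0,0.002,-0.048,0.189,50],[0,0,0,0.002,-0.048,0.189,20],[0,0,0,0.002,-0.048,0.189,15],[0,0,0,0.002,-0.048,0.189,15],[0,0,0,0.002,-0.048,0.189,15],[0,0,0,0.002,-0.048,0.189,15]],
], squeeze=15)

```text
time: 4.05
ee_pos: [0.5756, -0.2671, 0.1556]
eef_rot: [-0.019, 1.0, 0.0, 0.0]
ft_force: [-1.0, -1.1, -0.5]
width: 0.035
grip_force: 0.0
```

step_arm([
  [[0,0,0,0,0,0,0],[0,0,0,0,0,0,0],[0,0,0,0,0,0,0],[0,0,0,0,0,0,0]],
])

```text
time: 4.55
ee_pos: [0.5756, -0.2656, 0.1554]
eef_rot: [-0.02, 1.0, 0.001, -0.0]
ft_force: [-1.6, 5.3, 3.1]
width: 0.0247
grip_force: 15.0
```

step_arm([
  [[0,0,0,0,0.015,0,0],[0,0,0,0,0.03,0,0],[0,0,0,0,0.045,0,0],[0,0,0,0,0.06,0,0],[0,0,0,0,0.075,0,0],[0,0,0,0,0.09,0,0],[0,0,0,0,0.105,0,0],[0,0,0,0,0.12,0,0],[0,0,0,0,0.132,0,0],[0,0,0,0,0.138,0,0],[0,0,0,0,0.138,0,0],[0,0,0,0,0.138,0,0]],
])

```text
time: 6.05
ee_pos: [0.5698, -0.1312, 0.1554]
eef_rot: [-0.018, 1.0, -0.001, -0.0]
ft_force: [-0.4, -6.6, -1.8]
width: 0.0248
grip_force: 15.0
```

step_arm([
  [[0,0,0,0,0.002,0,0],[0,0,0,0,0.004,0,0],[0,0,0,0,0.004,0,0],[0,0,0,0,0.004,0,0]],
])

```text
time: 6.55
ee_pos: [0.5697, -0.1273, 0.1554]
eef_rot: [-0.018, 1.0, -0.001, -0.0]
ft_force: [-0.1, -6.4, -1.4]
width: 0.0248
grip_force: 15.0
```

step_arm([
  [[0,0,0,0,-0.002,0,0],[0,0,0,0,-0.004,0,0],[0,0,0,0,-0.006,0,0],[0,0,0,0,-0.007,0,0],[0,0,0,0,-0.007,0,0]],
])

```text
time: 7.18
ee_pos: [0.57, -0.1327, 0.1554]
eef_rot: [-0.019, 1.0, -0.0, -0.0]
ft_force: [-4.0, -3.4, 0.3]
width: 0.025
grip_force: 15.0
```

step_arm([
  [[0,0,0,0,0,0,50],[0,0,0,0,0,0,80],[0,0,0,0,0,-0.01,100],[0,0,0,0,0,-0.06,100],[0,0,0,0,0,-0.12,100],[0,0,0,0,0,-0.16,100],[0,0,0,0,0,-0.16,100]],
])

```text
time: 8.05
ee_pos: [0.5718, -0.1325, 0.3197]
eef_rot: [-0.019, 1.0, -0.0, 0.003]
ft_force: [-0.0, 0.6, -2.0]
width: 0.0839
grip_force: 0.0
```

Run:
```python
from h import *
s=readout.read_state();print(s['time'],s['ee_pos'],s['ft_force'],R.from_quat(s['eef_rot']).as_matrix().round(3).tolist())
c=shot('wrist','w3')
p=proj(c,[.5705,-.1327,.158]);print('knob pred',p)
u,v=p.astype(int);g=cv2.cvtColor(c['img'],cv2.COLOR_RGB2GRAY)[v-35:v+35,u-35:u+35]
ys,xs=np.where(g<60);print(len(xs),np.median(xs)+u-35,np.median(ys)+v-35)
w=load('w1');a=np.array([px(w,317.3,v,.103) for v in (179,180)]);n=px(w,224.8,179,.103);print(a,n)
# intersect with cradle axis
f=lambda y:.4862+.143*(y-.2357); print('axis x wide',f(a[0][1]),'narrow',f(n[1]))
```

```text
8.05 [ 0.57181333 -0.13253086  0.31970489] [-0.02429065  0.64795458 -1.95987795] [[-0.999, -0.038, 0.007], [-0.038, 0.999, -0.0], [-0.007, -0.0, -1.0]]
knob pred [272.20665493 196.44429705]
32 282.5 184.5
[[0.49108375 0.28154557 0.103     ]
 [0.49224176 0.2814228  0.103     ]] [0.47614979 0.17703021 0.103     ]
axis x wide 0.4927559170365555 narrow 0.477810220351079
```

View pics/w3.png

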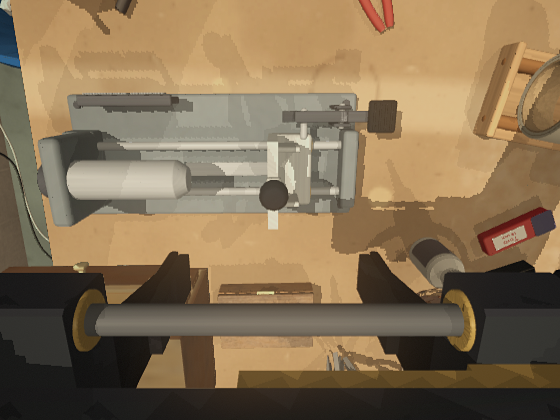

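The picture shows the tailstock held back by the catch: the knob at (273,196) is exactly where predicted, and the spindle is bare with its tip at (189,180). On to the wide roll.

step_arm([
  [[0,0,0.18,0.064,0.417,0.1,100],[0,0,0.18,0.064,0.417,0.1,100],[0,0,0.18,0.064,0.417,0.1,100],[0,0,0.18,0.064,0.417,0.1,100],[0,0,0.18,0.064,0.417,0.1,100],[0,0,0.18,0.064,0.417,0.1,100],[0,0,0.18,0.064,0.417,0.1,100],[0,0,0.18,0.064,0.417,0.1,100],[0,0,0.18,0.064,0.417,0.1,100],[0,0,0.18,0.064,0.417,0.1,100]],
])

```text
time: 9.35
ee_pos: [0.4912, 0.2805, 0.2156]
eef_rot: [0.072, 0.997, -0.0, 0.0]
ft_force: [1.0, -1.6, 0.4]
width: 0.087
grip_force: 0.0
```

Run:
```python
from h import *
s=readout.read_state();print(s['time'],s['ee_pos'],R.from_quat(s['eef_rot']).as_matrix().round(3).tolist())
go([.492,.2815,.111])
c=shot('wrist','w4')
print(proj(c,[.492,.2815,.103]))
v=int(proj(c,[.492,.2815,.103])[1]);g=cv2.cvtColor(c['img'],cv2.COLOR_RGB2GRAY).astype(int)
for vv in (v,v-10,v-25):
    d=np.diff(g[vv]);i=np.where(abs(d)>20)[0];print(vv,[(int(k),int(d[k])) for k in i if 100<k<450])
```

```text
9.35 [0.4911668  0.2804571  0.21557593] [[-0.99, 0.144, 0.0], [0.144, 0.99, -0.0], [-0.0, -0.0, -1.0]]
shift [-0.0007  0.0012  0.1046]
[273.90760663 217.75899188]
217 [(106, 22), (156, -22), (157, -78), (160, 82), (176, -38), (225, 30), (239, 110), (260, -57), (306, -47), (307, -22), (341, -21), (390, -28), (406, 37)]
207 [(105, 24), (156, -89), (157, -22), (159, 53), (180, -46), (230, 49), (239, 67), (262, -57), (342, -25), (389, -23), (408, 38)]
192 [(156, -72), (157, -34), (160, 64), (180, -36), (185, 27), (230, 66), (239, 60), (306, -30), (307, -34), (405, 29), (414, 29), (416, 29), (425, -36)]
```

step_arm([
  [[0,0,0,-0.001,0.001,0.05,100],[0,0,0,-0.001,0.001,0.09,100],[0,0,0,-0.001,0.001,0.104,100],[0,0,0,-0.001,0.001,0.104,100],[0,0,0,-0.001,0.001,0.104,60],[0,0,0,-0.001,0.001,0.104,40],[0,0,0,-0.001,0.001,0.104,40],[0,0,0,-0.001,0.001,0.104,40],[0,0,0,-0.001,0.001,0.104,40],[0,0,0,-0.001,0.001,0.104,40]],
], squeeze=20)

```text
time: 10.65
ee_pos: [0.4918, 0.2829, 0.1117]
eef_rot: [0.071, 0.997, 0.0, 0.0]
ft_force: [0.3, -1.1, 1.7]
width: 0.0489
grip_force: 20.0
```

Run:
```python
from h import *
s=readout.read_state();print(s['time'],s['ee_pos'],s['ft_force'],s['width'],s['grip_force'])
c=load('w3');g=cv2.cvtColor(c['img'],cv2.COLOR_RGB2GRAY).astype(int)
for u in (90,110,130,150,165):
    d=np.diff(g[:,u]);i=[k for k in np.where(abs(d)>20)[0] if 130<k<230];print(u,[(int(k),int(d[k])) for k in i])
for u,v in [(90,161.5),(90,200)]: pass
for v in (172,180,188): 
    d=np.diff(g[v]);print(v,[(int(k),int(d[k])) for k in np.where(abs(d)>15)[0] if 30<k<240])
s0=np.array([.5765,-.2665]) # knob
for n,u,v,z in [('tip',189.5,180,.088),('f90',90,161,.088),('b90',90,199,.088),('f165',165,160.5,.088),('b165',165,199,.088)]: print(n,px(c,u,v,z).round(4))
```

```text
10.65 [0.49180321 0.28290794 0.1116997 ] [ 0.25598689 -1.13645264  1.74234713] 0.0488944013802028 19.994206630362896
90 [(132, -32), (159, 33), (160, 33), (199, -54), (213, 39), (214, 57)]
110 [(134, -53), (198, -30), (199, -39), (206, 40)]
130 [(148, -24), (149, -42), (198, -24), (199, -21), (212, 25), (213, 44)]
150 [(148, -25), (149, -42), (151, 40), (159, -22), (213, -30), (214, 21), (215, 41)]
165 [(148, -29), (149, -48), (150, 25), (151, 40), (159, -36)]
172 [(37, -19), (42, 34), (43, 19), (66, 119), (67, 16), (185, -44), (190, 37), (224, 70)]
180 [(36, -46), (37, 21), (44, 37), (64, -16), (65, 19), (66, 95), (185, -61), (233, 53)]
188 [(38, -37), (45, 20), (46, 26), (66, -18), (67, 109), (186, -50), (220, 23), (221, -24), (222, 21), (223, 31)]
tip [ 0.5749 -0.2204  0.088 ]
f90 [ 0.5585 -0.3233  0.088 ]
b90 [ 0.5998 -0.3281  0.088 ]
f165 [ 0.5551 -0.2452  0.088 ]
b165 [ 0.5968 -0.2475  0.088 ]
```

Gripped: opening 48.9 mm, as expected for the wide roll. Now I lift it and carry it over to the gap beyond the spindle tip.

step_arm([
  [[0,0,0,0,0,-0.04,40],[0,0,0,0,0,-0.09,40],[0,0,0,0,0,-0.14,40],[0,0,-0.01,-0.009,-0.028,-0.18,40],[0,0,-0.03,-0.024,-0.075,-0.19,40],[0,0,-0.05,-0.041,-0.126,-0.19,40],[0,0,-0.07,-0.058,-0.18,-0.19,40],[0,0,-0.09,-0.075,-0.232,-0.19,40],[0,0,-0.11,-0.092,-0.284,-0.19,40],[0,0,-0.13,-0.109,-0.336,-0.19,40],[0,0,-0.15,-0.126,-0.388,-0.19,40],[0,0,-0.17,-0.139,-0.43,-0.19,40],[0,0,-0.184,-0.149,-0.458,-0.19,40],[0,0,-0.184,-0.149,-0.458,-0.19,40],[0,0,-0.184,-0.149,-0.458,-0.19,40]],
])

```text
time: 12.52
ee_pos: [0.5745, -0.1907, 0.3011]
eef_rot: [-0.021, 1.0, 0.0, -0.0]
ft_force: [0.0, 0.2, -1.5]
width: 0.0495
grip_force: 20.0
```

Run:
```python
from h import *
s=readout.read_state();print(s['time'],s['ee_pos'],s['ft_force'],s['width'],s['grip_force'],R.from_quat(s['eef_rot']).as_matrix().round(3).tolist(),np.round(s['joint_positions'],2))
go([.574,-.192,.1417])
shot('wrist','w5')
```

```text
12.525 [ 0.57450308 -0.19072436  0.3011056 ] [ 0.03523682  0.16041703 -1.47878583] 0.04949564357501591 19.994294485736646 [[-0.999, -0.043, -0.001], [-0.043, 0.999, 0.001], [0.001, 0.001, -1.0]] [-0.27  0.3   0.65  1.46 -0.18  1.45  2.  ]
shift [ 0.0005 -0.0014  0.1594]
```

View pics/w5.png

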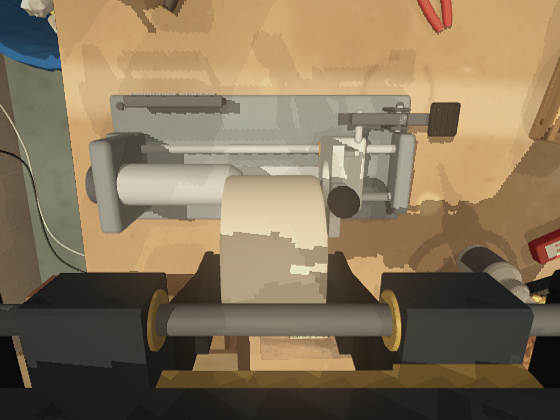

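The roll hangs straight in the grip (u 221–327). The spindle root is at (118,184) and the knob at (343,201).

Run:
```python
from h import *
c=load('w5')
for n,u,v,z in [('root',118,184,.088),('knob',343,201.5,.158),('f',150,165,.088),('b',150,204,.088),('f2',200,164,.088),('b2',200,204,.088)]: print(n,px(c,u,v,z).round(4))
print('tip pred',proj(c,[.5755,-.223,.088]),'face',proj(c,[.571,-.139,.124]))
for f,us in (('w3',(66.5,)),('w2',())):
    k=load(f)
    for u in us: print(f,'root',px(k,u,180,.088).round(4),'tip',px(k,185.5,180,.088).round(4))
```

```text
root [ 0.5791 -0.3463  0.088 ]
knob [ 0.5689 -0.1327  0.158 ]
f [ 0.5584 -0.3129  0.088 ]
b [ 0.5989 -0.3153  0.088 ]
f2 [ 0.5554 -0.2633  0.088 ]
b2 [ 0.5967 -0.2641  0.088 ]
tip pred [240.33257189 185.41753838] face [328.92996064 193.30925739]
w3 root [ 0.5798 -0.3505  0.088 ] tip [ 0.5751 -0.2246  0.088 ]
```

step_arm([
  [[0,0,0,0,-0.001,0.03,40],[0,0,0,0,-0.001,0.07,40],[0,0,0,0,-0.001,0.11,40],[0,0,0,0,-0.001,0.14,40],[0,0,0,0,-0.001,0.159,40],[0,0,0,0,-0.001,0.159,40],[0,0,0,0,-0.001,0.159,40]],
])

```text
time: 13.45
ee_pos: [0.5753, -0.1926, 0.1438]
eef_rot: [-0.021, 1.0, -0.0, 0.001]
ft_force: [1.0, 0.2, -0.8]
width: 0.0494
grip_force: 20.0
```

step_arm([
  [[0,0,0,0,-0.015,0,40],[0,0,0,0,-0.035,0.001,40],[0,0,0,0,-0.055,0.001,40],[0,0,0,0,-0.075,0.001,40],[0,0,0,0,-0.095,0.001,40],[0,0,0,0,-0.11,0.001,40],[0,0,0,0,-0.119,0.001,40],[0,0,0,0,-0.119,0.004,40],[0,0,0,0,-0.119,0.006,40],[0,0,0,0,-0.119,0.006,40]],
])

```text
time: 14.7
ee_pos: [0.5797, -0.3107, 0.1362]
eef_rot: [-0.022, 1.0, 0.0, -0.0]
ft_force: [1.0, 0.2, -1.1]
width: 0.0496
grip_force: 20.0
```

step_arm([
  [[0,0,0,0,0,0,70],[0,0,0,0,0,0,85],[0,0,0,0,0,-0.005,95],[0,0,0,0,0,-0.05,100],[0,0,0,0,0,-0.11,100],[0,0,0,0,0,-0.16,100],[0,0,0,0,0,-0.16,100]],
])

```text
time: 15.58
ee_pos: [0.5806, -0.3128, 0.3017]
eef_rot: [-0.021, 1.0, -0.002, 0.004]
ft_force: [-0.6, -0.2, -1.5]
width: 0.087
grip_force: 0.0
```

Run:
```python
from h import *
s=readout.read_state();print(s['time'],s['ee_pos'],R.from_quat(s['eef_rot']).as_matrix().round(3).tolist())
c=shot('wrist','w6')
print(proj(c,[.579,-.312,.119]),proj(c,[.575,-.223,.088]))
w=load('w1');n=px(w,224.8,179,.103);print(n)
go([.4775,.177,.22])
```

```text
15.575 [ 0.58063659 -0.3127641   0.30165534] [[-0.999, -0.042, 0.007], [-0.042, 0.999, -0.003], [-0.007, -0.003, -1.0]]
[273.91631837 190.11497015] [362.34121694 182.20863005]
[0.47614979 0.17703021 0.103     ]
shift [0.0822 0.4931 0.0777]
```

View pics/w6.png

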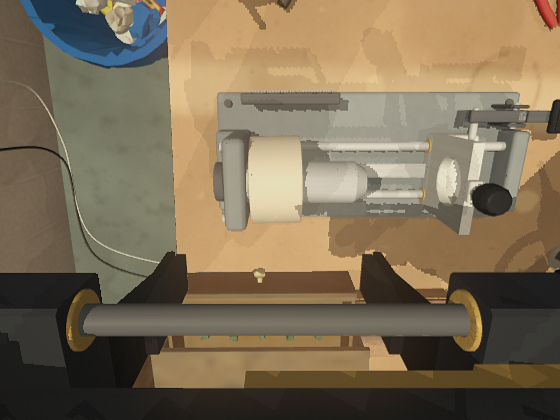

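The wide roll hangs on the spindle by the headstock (u 248–302), with the spindle free beyond it up to u≈366. Next the narrow roll.

step_arm([
  [[0,0,0.184,0.082,0.493,0.078,100],[0,0,0.184,0.082,0.493,0.078,100],[0,0,0.184,0.082,0.493,0.078,100],[0,0,0.184,0.082,0.493,0.078,100],[0,0,0.184,0.082,0.493,0.078,100],[0,0,0.184,0.082,0.493,0.078,100],[0,0,0.184,0.082,0.493,0.078,100],[0,0,0.184,0.082,0.493,0.078,100],[0,0,0.184,0.082,0.493,0.078,100],[0,0,0.184,0.082,0.493,0.078,100],[0,0,0.184,0.082,0.493,0.078,100]],
])

```text
time: 17.0
ee_pos: [0.4773, 0.1759, 0.2185]
eef_rot: [0.072, 0.997, -0.0, 0.0]
ft_force: [-0.9, -0.5, 0.2]
width: 0.087
grip_force: 0.0
```

Run:
```python
from h import *
s=readout.read_state();print(s['time'],s['ee_pos'],R.from_quat(s['eef_rot']).as_matrix().round(3).tolist())
go([.4775,.177,.111])
c=shot('wrist','w7');p=proj(c,[.4775,.177,.103]);print(p)
v=int(p[1]);g=cv2.cvtColor(c['img'],cv2.COLOR_RGB2GRAY).astype(int)
for vv in (v,v-10,v-25):
    d=np.diff(g[vv]);i=np.where(abs(d)>20)[0];print(vv,[(int(k),int(d[k])) for k in i if 190<k<360])
```

```text
17.0 [0.47730539 0.17590578 0.21846348] [[-0.99, 0.144, -0.0], [0.144, 0.99, -0.0], [-0.0, -0.0, -1.0]]
shift [-0.      0.0011  0.1075]
[273.86420625 215.75920005]
215 [(216, 32), (225, -43), (233, 29), (247, 26), (248, 73), (262, -56), (298, -45)]
205 [(216, 24), (225, -42), (238, 34), (248, 34), (264, -58)]
190 [(214, -23), (215, 37), (224, -36), (228, 24), (238, 65), (248, 36), (298, -36), (299, -41)]
```

step_arm([
  [[0,0,0,0,0.001,0.05,100],[0,0,0,0,0.001,0.09,100],[0,0,0,0,0.001,0.107,100],[0,0,0,0,0.001,0.107,100],[0,0,0,0,0.001,0.107,50],[0,0,0,0,0.001,0.107,30],[0,0,0,0,0.001,0.107,25],[0,0,0,0,0.001,0.107,25],[0,0,0,0,0.001,0.107,25],[0,0,0,0,0.001,0.107,25]],
], squeeze=20)

```text
time: 18.3
ee_pos: [0.477, 0.1786, 0.1115]
eef_rot: [0.071, 0.997, -0.0, -0.0]
ft_force: [0.2, 0.2, 0.8]
width: 0.0377
grip_force: 20.0
```

step_arm([
  [[0,0,0,0,0,-0.04,25],[0,0,0,0,0,-0.09,25],[0,0,0,0,0,-0.14,25],[0,0,-0.01,-0.01,-0.025,-0.18,25],[0,0,-0.04,-0.03,-0.07,-0.19,25],[0,0,-0.07,-0.05,-0.12,-0.19,25],[0,0,-0.1,-0.07,-0.17,-0.19,25],[0,0,-0.12,-0.09,-0.22,-0.19,25],[0,0,-0.15,-0.11,-0.27,-0.19,25],[0,0,-0.17,-0.13,-0.315,-0.19,25],[0,0,-0.184,-0.148,-0.351,-0.19,25],[0,0,-0.184,-0.148,-0.351,-0.19,25],[0,0,-0.184,-0.148,-0.351,-0.19,25]],
])

```text
time: 19.92
ee_pos: [0.5738, -0.1891, 0.301]
eef_rot: [-0.021, 1.0, 0.0, -0.0]
ft_force: [0.5, 0.4, -1.6]
width: 0.0378
grip_force: 20.0
```

step_arm([
  [[0,0,0,0,0,0.03,25],[0,0,0,0,0,0.07,25],[0,0,0,0,0,0.11,25],[0,0,0,0,0,0.14,25],[0,0,0,0,0,0.159,25],[0,0,0,0,0,0.16,25],[0,0,0,0,0,0.16,25]],
])

```text
time: 20.8
ee_pos: [0.5745, -0.1897, 0.1427]
eef_rot: [-0.021, 1.0, -0.0, 0.001]
ft_force: [0.1, 0.7, -1.9]
width: 0.0376
grip_force: 20.0
```

step_arm([
  [[0,0,0,0,-0.012,0,25],[0,0,0,0,-0.027,0,25],[0,0,0,0,-0.042,0,25],[0,0,0,0,-0.053,0,25],[0,0,0,0,-0.053,0.002,25],[0,0,0,0,-0.053,0.002,25]],
])

```text
time: 21.55
ee_pos: [0.5761, -0.2422, 0.1391]
eef_rot: [-0.021, 1.0, 0.0, -0.0]
ft_force: [-0.6, 0.3, -1.8]
width: 0.0375
grip_force: 20.0
```

step_arm([
  [[0,0,0,0,0,0,55],[0,0,0,0,0,0,55],[0,0,0,0,0,-0.01,55],[0,0,0,0,0,-0.04,60],[0,0,0,0,0,-0.09,60],[0,0,0,0,0,-0.14,60],[0,0,0,0,0,-0.16,60],[0,0,0,0,0,-0.16,60]],
])

```text
time: 22.55
ee_pos: [0.5767, -0.2432, 0.3017]
eef_rot: [-0.021, 1.0, -0.0, 0.002]
ft_force: [-0.3, -0.9, -0.9]
width: 0.0521
grip_force: 0.0
```

Run:
```python
from h import *
s=readout.read_state();print(s['time'],s['ee_pos'],s['width'],R.from_quat(s['eef_rot']).as_matrix().round(3).tolist())
c=shot('wrist','w8')
print(proj(c,[.576,-.243,.119]),proj(c,[.503,-.02,.067]))
```

```text
22.55 [ 0.57665158 -0.24317872  0.30174564] 0.05209061258261822 [[-0.999, -0.042, 0.004], [-0.042, 0.999, -0.001], [-0.003, -0.001, -1.0]]
[272.76308305 191.75797869] [495.78851072 117.91796925]
```

View pics/w8.png

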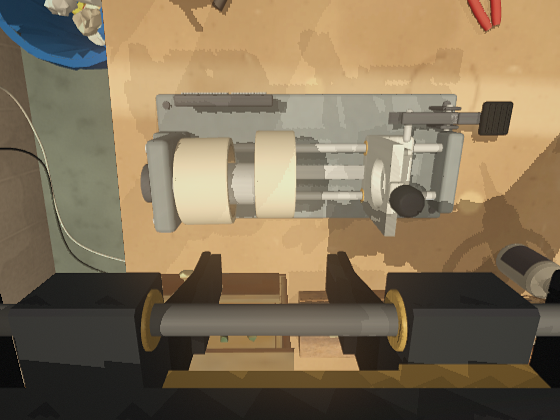

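The picture shows both rolls on the spindle with a gap between them: wide u 175–234 near the headstock, narrow u 255–296. The tab is at (495,118), as predicted. Next I press the tab with closed fingers.

step_arm([
  [[0,0,0,0.064,0.226,0.1,0],[0,0,0,0.064,0.226,0.1,0],[0,0,0,0.064,0.226,0.1,0],[0,0,0,0.064,0.226,0.1,0],[0,0,0,0.064,0.226,0.1,0],[0,0,0,0.064,0.226,0.1,0],[0,0,0,0.064,0.226,0.1,0],[0,0,0,0.064,0.226,0.1,0]],
])

```text
time: 23.6
ee_pos: [0.503, -0.0208, 0.1997]
eef_rot: [-0.02, 1.0, -0.0, 0.0]
ft_force: [-0.1, -0.4, 0.6]
width: 0.0006
grip_force: 0.0
```

Run:
```python
from h import *
s=readout.read_state();print(s['time'],s['ee_pos'],s['width'],s['ft_force'])
c=shot('wrist','w9');p=proj(c,[.503,-.02,.067]);print(p)
u,v=p.astype(int);g=cv2.cvtColor(c['img'],cv2.COLOR_RGB2GRAY)
ys,xs=np.where(g[v-45:v+45,u-45:u+45]<60)
print(len(xs),[np.percentile(xs,q)+u-45 for q in (2,50,98)],[np.percentile(ys,q)+v-45 for q in (2,50,98)])
e=px(load('w8'),495.5,118,.067);print(e)
go([e[0],e[1],.089])
```

```text
23.6 [ 0.50298359 -0.02083648  0.1997122 ] 0.000604603422845291 [-0.05938013 -0.36651899  0.61499898]
[273.27139196 208.75889638]
77 [np.float64(256.52), np.float64(278.0), np.float64(293.0)] [np.float64(218.0), np.float64(225.0), np.float64(252.0)]
[ 0.50309183 -0.02027359  0.067     ]
shift [-1.000e-04  4.000e-04  1.107e-01]
```

Down to just above the tab (contact at about 0.111), then press slowly.

step_arm([
  [[0,0,0,0,0,0.05,0],[0,0,0,0,0,0.09,0],[0,0,0,0,0,0.106,0],[0,0,0,0,0,0.112,0],[0,0,0,0,0,0.116,0],[0,0,0,0,0,0.12,0],[0,0,0,0,0,0.12,0],[0,0,0,0,0,0.12,0],[0,0,0,0,0,0.12,0],[0,0,0,0,0,0.12,0],[0,0,0,0,0,0.12,0],[0,0,0,0,0,0.12,0]],
])

```text
time: 25.15
ee_pos: [0.5039, -0.0185, 0.081]
eef_rot: [-0.022, 1.0, 0.001, 0.001]
ft_force: [-0.3, 5.1, 5.0]
width: 0.0002
grip_force: 3.2
```

Run:
```python
from h import *
s=readout.read_state();print(s['time'],s['ee_pos'],s['ft_force'])
c=shot('scene','s2')
for t in (0,.019,.07,.133): print(t,proj(c,[.576-.041*t,-.2656+t,.158]).round(1))
g=cv2.cvtColor(c['img'],cv2.COLOR_RGB2GRAY)[225:280,330:420];ys,xs=np.where(g<45);print(len(xs),np.median(xs)+330 if len(xs) else 0,np.median(ys)+225 if len(xs) else 0)
```

```text
25.15 [ 0.50388612 -0.01845895  0.08096115] [-0.28926936  5.06581754  5.04077875]
0 [383.1 255.2]
0.019 [377.3 251.6]
0.07 [362.1 242.1]
0.133 [344.2 230.9]
63 377.0 253.0
```

The knob now sits at (377,252), which is travel 0.019, so it is clamped. I lift off and check.

step_arm([
  [[0,0,0,0,0,-0.02,0],[0,0,0,0,0,-0.07,0],[0,0,0,0,0,-0.13,0],[0,0,0,0,-0.05,-0.19,0],[0,0,0,0,-0.11,-0.22,0],[0,0,0,0,-0.16,-0.22,0],[0,0,0,0,-0.2,-0.22,0],[0,0,0,0,-0.2,-0.22,0],[0,0,0,0,-0.2,-0.22,0]],
])

```text
time: 26.32
ee_pos: [0.5112, -0.2192, 0.2999]
eef_rot: [-0.021, 1.0, 0.0, 0.0]
ft_force: [-0.7, -0.5, 0.1]
width: 0.0008
grip_force: 0.0
```

Run:
```python
from h import *
s=readout.read_state();print(s['time'],s['ee_pos'],s['ft_force'])
c=shot('wrist','w10')
for t in (0,.019): print(t,proj(c,[.576-.041*t,-.2656+t,.158]).round(1))
```

```text
26.325 [ 0.51123376 -0.21915555  0.29986198] [-0.71222963 -0.48398233  0.13047742]
0 [216.1 274.5]
0.019 [237.8 274.5]
```

View pics/w10.png

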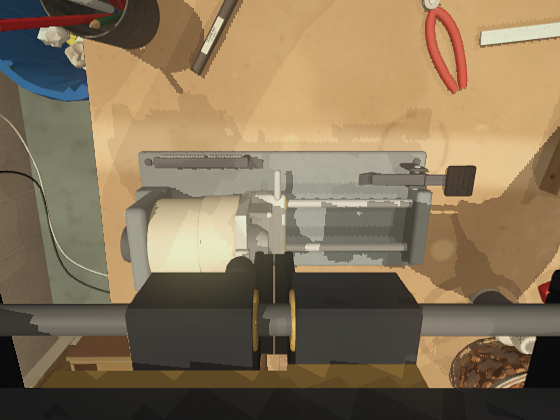

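The picture shows both rolls pushed home side by side against the headstock (u 147–245, seam at 197). The tailstock plate is pressed on them, the knob is at (238,268) and the tab has sprung back. I hand it in.

```bash
python3 -c "
from bench import r
print(r.close_job())"
```

```text
the job is handed in; nothing more can be done
None
```

The tape stand is loaded: the wide roll sits against the headstock with the narrow one outside it, both clamped by the tailstock, and I handed the job in at about 26 s of the 70 s allowed.

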